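# Push the tester candle home on the warmer and click its dial to medium

### The arm

A 7-joint arm with a two-finger parallel gripper is mounted at the origin on a cart in front of the work surface, level with it; the furniture and walls round the work are solid. World frame = base frame: x ahead of the robot, y to its left, z up, the work surface at z = 0. Lengths are in mm, angles in rad, forces in N, time in s.
With the tool pointing down it reaches from about 400 to 850 mm from the base axis. Payload 6.9 kg.
Tool frame: the origin (TCP) lies at the very end of the fingers, on their centre line; the grasp point (between the pads) lies 19 mm behind it; z points along the fingers, x is the direction in which the jaws open and shut, and the axes are right-handed (so a half turn about z gives the same grasp; the last joint's range is limited). The gripper opens to 85 mm and grips with 20 to 120 N. Pads are 22 mm wide; open, the fingers measure 114 mm over their backs; the gripper's body (76 mm by 85 mm) begins 54 mm behind the grasp point. The pads swing forward as they close: fully open they stand 13 mm farther back than shut.
Start: joints at [-1.145, 0.507, -0.238, 1.5, 0.126, 1.149, -0.155], TCP at [197.097, 593.097, 231.275] pointing down, gripper open.
Joint ranges: [-3.08, 3.08], [-0.24, 2.05], [-1.43, 1.35], [0, 2.5], [-1.52, 4.66], [0.17, 1.96], [-2.89, 2.89]. Speed limits (rad/s): [2.39, 2.39, 3.14, 3.14, 3.14, 3.14, 3.14].

### API

Orientations are given as a unit quaternion [w, x, y, z].
In Python, from workcell import * gives the robot as it stands. Calls block until the motion is done:
- goto(position, orientation): joint-space move of the TCP to a pose.
- movel(position, frame=None, feed=150): straight line of the TCP; frame=None keeps the orientation; feed is the mean speed in mm/s.
- movej(angles): joint-space move.
- open_jaws() and clamp(newtons=None): open the fingers fully, or close them until they stop; newtons is the grip in N (None keeps the last).
- sleep(seconds).
- ik(position, orientation): joint angles nearest the present ones, or None.
- get_state(): the state.
- read_camera(name): name is "scene" or "top"; returns a dict with "img" (420x560x3 uint8, blue, green, red), "depth" (420x560 float32, mm along the optical axis (not along the pixel's ray), 0 where there is no reading), "fx", "fy", "cx", "cy" (pixels), "D" ([k1, k2, p1, p2, k3] as OpenCV has them; the pictures are not rectified), "xyz" and "attitude" of the camera in the world. Camera axes: x right, y down, z forward; pixel columns grow to the right and rows downward; lengths in mm; the calibration is good to about 2 mm. A picture is of the moment at which its call begins.
A pose or a line that the arm cannot do raises MotionError and nothing moves.
- close_job(): hands the job in, once; it reports no verdict.
The state is a dict: "time": time; "q": joint angles; "joint_velocities": joint speeds; "effort": joint torques, N m; "tool_pos": TCP position; "tool_rot": TCP orientation; "contact_force": force on the tool from outside, world axes, zero at the start; "moment": the same for the moment, N m; "width": opening from 0.0 (shut) to 1.0 (fully open).
Only numpy, scipy, OpenCV 4.12 (cv2) and the standard library are available. Lean on these libraries where they do the work, as an engineer would, in place of code of your own. Each camera call takes 0.05 s, during which the arm holds its last target. There are 200 camera calls.

### The job

Get the tester candle warming for the customers: with the closed fingertips, first push the open glass candle back across the candle warmer's deck, keeping it upright, until it stands fully home on the black heating plate inside the brass rail. Then turn the knurled dial clockwise with a light fingertip touch, click by click, until it rests in the click at the two-dot mark (medium). Do not grip or lift the candle or grip the dial, press gently, and leave the neighbouring things where they are.

Things in the scene. Friction and masses are not known exactly. Their poses are not given: they have to be found in the camera images.
- warmer: Electric candle warmer: fixed cream box with rounded corners, 156 mm deep (its x) by 250 mm wide (its y); origin at the centre of its underside on the table. Its flat deck is 34 mm above the table. x points to its back (away from the robot and to the right), y to its left, z up. Heating plate at the back left of the deck, dial at the front right; the deck in front of the plate is smooth and free.
- plate (a point): Centre of the black heating plate (75 mm across, flush with the deck), at deck height, axes as the warmer's. A brass wire rail (5 mm thick, top 19.5 mm above the deck) runs round the back half of the plate: half circle of 36 mm inner radius, then two arms flaring to 97 mm clear width 29 mm in front of the centre. The candle goes in from the front (along the warmer's +x) with 2.5 mm play.
- tester: The open glass tester candle with a wick, a cream label and pale green wax: a cylinder 67 mm across and 74 mm high, about 0.26 kg (0.18 to 0.36), loose. Starts upright on the warmer's deck, its centre 48 to 62 mm in front of the plate's centre and up to 12 mm to either side. Origin: centre of its underside (at deck height); z up.
- dial_axis (a point): Centre of the dial at the height of its top rim, on its vertical axis, 64 mm above the table (30 mm above the deck); fixed to the warmer, axes as the warmer's. The dial is a brass knob 56 mm across with a knurled side; its top is a flat rim 21 to 27 mm from the axis at this height, with a dark dished middle 4 mm lower. All of it turns. Its axis is 54 mm nearer the warmer's front and 135 mm further right than the plate's centre.
- dial (a joint): Dial angle in rad, growing clockwise seen from above. A spring plunger holds it in four clicks: 0 off (ring mark), 0.698 low (one dot), 1.396 medium (two dots), 2.094 high (three dots); end stops 0.1 beyond. Starts at off or low. A click takes about 0.035 N m to leave; past half-way the dial snaps into the next by itself. Pointer direction from the warmer's x towards its y: 1.047 minus this.
- pointer (a point): Outer end of the white pointer line on the dial's top rim, 26 mm from the dial's axis, 64 mm above the table; it turns with the dial. The printed marks lie on the deck 41 mm from the axis.
- jar: Bystander: a lidded candle jar, 69 mm across, 82 mm high, loose, on the table to the right of the warmer. Origin: centre of its underside.
- card_tray: Bystander: a flat tray of scent cards, 65 by 92 by 19 mm, loose, on the table further right than the jar. Origin: centre of its underside.
- tin: Bystander: a flat tin of wax melts, 61 by 88 by 22 mm, loose, on the table to the left of the warmer. Origin: centre of its underside.
Mind the look-alikes: they are no part of the job. What is shaped like the tester but pink is not meant.

How it is judged:
By the outcome, as a careful person would: the job done as asked, in the order asked, and still so for the second after the job is handed in, with the robot touching nothing.
It also fails if it takes over 64 s, if anything falls off the work surface, if the arm or the gripper's body presses on something with over 40 N, if the wrist force passes 120 N, or if a joint passes its speed limit or range.

## Working session

There is one attempt and no reset: what is moved stays moved. The work goes in short steps, each a Python script; the robot and the scene stay as the last script left them, time stands still between calls to the robot, and variables do not carry over. Pictures are saved under pics/ and viewed, about 8 in all and at most 12, crops included, and the job is handed in when it is done.

```bash
ls; mkdir -p pics; python3 - <<'E'
from workcell import *
import cv2,pickle
d={}
for n in("scene","top"):
    c=read_camera(n);d[n]=c;cv2.imwrite(f"pics/{n}0.png",c["img"]);print(n,c["fx"],c["cx"],c["cy"],c["D"],c["xyz"],c["attitude"])
pickle.dump(d,open("c0.pkl","wb"))
s=get_state();print(s["time"],s["tool_pos"],s["tool_rot"],s["contact_force"])
E
```

```text
pics
scene 453.2811328530153 279.60201556161473 199.5612264430606 [-0.13083335  0.          0.          0.          0.        ] [-181.00636079 -684.74844433  971.9043022 ] [-0.3460861   0.80644173 -0.44510936  0.178196  ]
top 522.9802841499168 286.51566699385154 209.1520938896166 [-0.20302312  0.          0.          0.          0.        ] [ 525.4045217  -184.56678411 1253.33364147] [ 0.02557503 -0.70613195  0.70749642 -0.01313003]
0.1 [197.01990709 592.67174307 230.52846862] [ 4.84365452e-04  8.10957901e-01  5.85103973e-01 -6.23627626e-04] [-0.01464556  0.3949925  -0.32199963]
```

View pics/scene0.png

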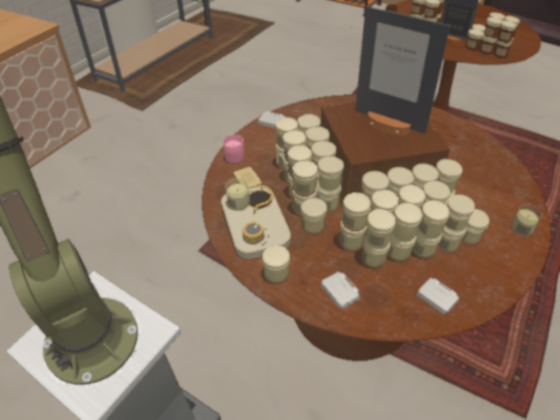

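View pics/top0.png

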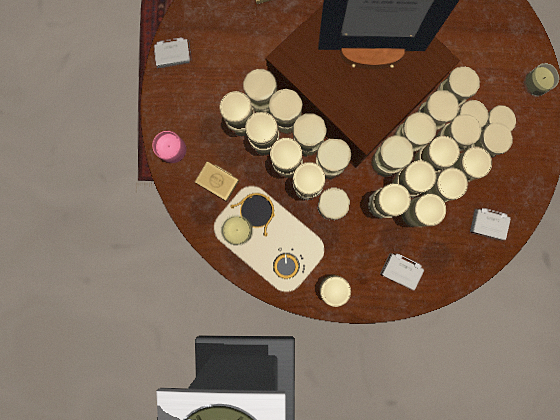

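The scene picture shows the warmer at about (255,218), with the green tester on it at (238,195). In the top picture the plate is at (257,210), the tester at (237,230), the dial at (286,265), the jar at (335,291) and the tin at (216,180).
Things that could be taken for the tester, by top pixel: pink candle (169,147), green candle at the far right (542,79), lidded jars (335,291) and (334,204). I choose (237,230), the green one standing on the warmer's deck.

```bash
cat > h.py <<'E'
import numpy as np,cv2
from scipy.spatial.transform import Rotation as R
def rot(q): return R.from_quat([q[1],q[2],q[3],q[0]])
def K(c): return np.array([[c["fx"],0,c["cx"]],[0,c["fy"],c["cy"]],[0,0,1.]])
def ray(c,uv):
    p=cv2.undistortPoints(np.float64(uv).reshape(-1,1,2),K(c),np.float64(c["D"])).reshape(-1,2)
    return rot(c["attitude"]).apply(np.c_[p,np.ones(len(p))])
def onplane(c,uv,z):
    d=ray(c,uv);o=np.array(c["xyz"]);return o+d*((z-o[2])/d[:,2])[:,None]
def project(c,P):
    rv=rot(c["attitude"]).inv();P=np.float64(P).reshape(-1,3)
    return cv2.projectPoints(P,rv.as_rotvec(),-rv.apply(np.array(c["xyz"])),K(c),np.float64(c["D"]))[0].reshape(-1,2)
def cross(c1,u1,c2,u2):
    d1,d2=ray(c1,[u1])[0],ray(c2,[u2])[0];o1,o2=np.array(c1["xyz"]),np.array(c2["xyz"])
    t=np.linalg.lstsq(np.c_[d1,-d2],o2-o1,rcond=None)[0]
    return (o1+d1*t[0]+o2+d2*t[1])/2,np.linalg.norm(o1+d1*t[0]-o2-d2*t[1])
E
python3 - <<'E'
import pickle;from h import *
d=pickle.load(open("c0.pkl","rb"));c=d["top"];im=c["img"]
hsv=cv2.cvtColor(im,cv2.COLOR_BGR2HSV)
for p in[(280,225),(237,232),(257,208),(277,255),(238,217),(286,268),(286,259)]: print(p,hsv[p[1],p[0]],c["depth"][p[1],p[0]])
a=cv2.resize(im[170:320,195:365],None,fx=4.6,fy=4,interpolation=cv2.INTER_CUBIC)
a=cv2.resize(im[175:310,200:360],None,fx=4,fy=4,interpolation=cv2.INTER_CUBIC)
b=cv2.resize(d["scene"]["img"][160:290,205:305],None,fx=4,fy=4,interpolation=cv2.INTER_CUBIC)
b=cv2.resize(b,None,fx=1,fy=1)
cv2.imwrite("pics/croptop.png",a);cv2.imwrite("pics/cropsc.png",b)
E
```

```text
(280, 225) [ 20  48 221] 1221.9274
(237, 232) [ 25  91 207] 1174.2694
(257, 208) [113  17  59] 1223.4506
(277, 255) [ 21  43 214] 1220.6569
(238, 217) [ 25  95 183] 1171.7246
(286, 268) [ 80   7 109] 1190.024
(286, 259) [ 27  13 197] 1188.7109
```

View pics/croptop.png

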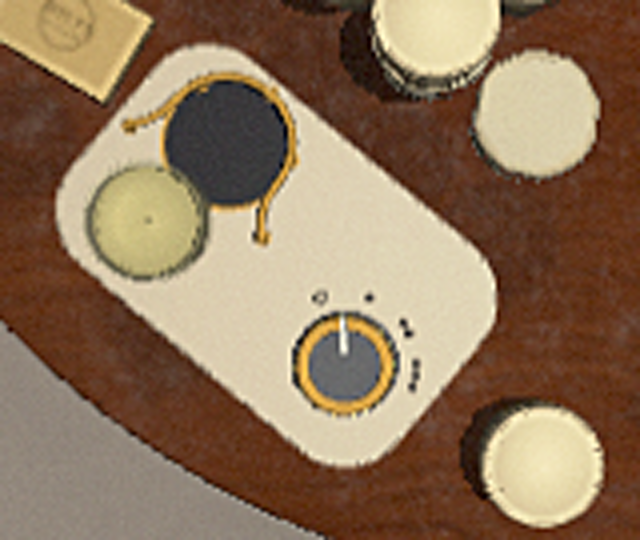

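View pics/cropsc.png

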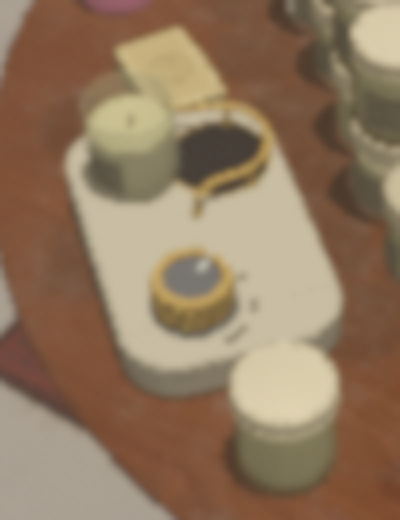

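```bash
python3 - <<'E'
import pickle;from h import *
d=pickle.load(open("c0.pkl","rb"));c=d["top"];im=c["img"];hsv=cv2.cvtColor(im,cv2.COLOR_BGR2HSV)
H,S,V=cv2.split(hsv)
roi=np.zeros(V.shape,np.uint8);roi[175:300,205:330]=1
def big(m,k=0):
    m=(m&(roi>0)).astype(np.uint8)
    if k:m=cv2.morphologyEx(m,cv2.MORPH_OPEN,np.ones((k,k)))
    cs=cv2.findContours(m,cv2.RETR_EXTERNAL,cv2.CHAIN_APPROX_NONE)[0]
    return max(cs,key=cv2.contourArea).reshape(-1,2)
deck=big((V>165)&(S<75),3)
W=onplane(c,deck,34);(ctr,sz,ang)=cv2.minAreaRect(np.float32(W[:,:2]))
print("deck",ctr,sz,ang)
rim=big((H>12)&(H<26)&(S>110)&(V>120)&(np.arange(560)[None]>262)&(np.arange(420)[:,None]>245))
e=cv2.fitEllipse(rim);dial=onplane(c,[e[0]],64)[0];print("dial",e,dial)
pl=big((V<95)&(S<80)&(np.arange(420)[:,None]<230),3)
hw=onplane(c,pl,34)[:,:2];print("plate hull",cv2.minEnclosingCircle(np.float32(hw)))
# tester: waxy green
te=big((H>=23)&(H<40)&(S>75)&(np.arange(420)[:,None]<250)&(np.arange(560)[None]<262),3)
e=cv2.minEnclosingCircle(np.float32(te));print("tester wax px",e)
for z in(80,90,108):print(z,onplane(c,[e[0]],z)[0])
print("ptr end",onplane(c,[[200+343/4,175+318/4]],64)[0],"ring",onplane(c,[[200+320/4,175+297/4]],34)[0],"dot1",onplane(c,[[200+369/4,175+297/4]],34)[0])
s=d["scene"]
# two views: wick; dial centre ; plate
print("wick",cross(c,[200+148/4,175+219/4],s,[205+131/4,160+122/4]))
print("dialtop",cross(c,[200+344/4,175+363/4],s,[205+193/4,160+277/4]))
print("plate",cross(c,[200+229/4,175+143/4],s,[205+218/4,160+154/4]))
for z in(41,58,74):pass
# jar lid, tin
print("jar",onplane(c,[[200+543/4,175+465/4]],82)[0])
E
```

```text
deck (524.1554565429688, -120.86715698242188) (249.11605834960938, 155.90548706054688) 50.04344177246094
dial ((285.7154235839844, 265.9879150390625), (21.728424072265625, 22.183462142944336), 175.5103302001953) [ 461.40421002 -161.66778506   64.        ]
plate hull ((589.680419921875, -91.9455337524414), 36.3129768371582)
tester wax px ((236.80661010742188, 229.8726348876953), 14.19073486328125)
80 [543.28694597 -51.97135446  80.        ]
90 [543.13453899 -53.10142885  90.        ]
108 [542.86020641 -55.13556275 108.        ]
ptr end [ 487.48654293 -161.78347326   64.        ] ring [ 498.76132067 -147.83208512   34.        ] dot1 [ 498.73171152 -176.36066232   34.        ]
wick (array([543.87456436, -53.68056697,  86.34895951]), np.float64(1.378569616275694))
dialtop (array([ 462.39360003, -163.09425425,   60.99266931]), np.float64(2.0672140249831235))
plate (array([588.87803985, -95.60579633,  38.36315209]), np.float64(1.4794443829051316))
jar [ 405.5153662  -273.82199987   82.        ]
```

```bash
cat >> h.py <<'E'
YAW=np.deg2rad(-39.96)
X=np.array([np.cos(YAW),np.sin(YAW)]);Y=np.array([-X[1],X[0]])
PL=np.array([589.5,-92.5]);DI=np.array([461.6,-161.9])
def wp(x,y,z,o=PL): return [*(o+x*X+y*Y),z]     # warmer axes -> world
def wl(p,o=PL): p=np.array(p)[:2]-o; return p@X,p@Y
def down(ang):  # tool pointing down, tool x at world angle ang
    return [0,np.cos(ang/2),np.sin(ang/2),0]
QP=down(YAW+np.pi/2)
E
python3 - <<'E'
from workcell import *;from h import *
clamp(20)
goto(wp(-131,.5,190),QP)
movel(wp(-131,.5,48),feed=120)
sleep(.2)
f=[np.array(get_state()["contact_force"]) for _ in range(3)];s=get_state()
print(s["time"],s["tool_pos"],s["tool_rot"],f,s["width"],wl(s["tool_pos"]))
c=read_camera("top");cv2.imwrite("pics/top1.png",cv2.resize(c["img"][175:310,200:360],None,fx=4,fy=4,interpolation=cv2.INTER_CUBIC))
E
```

```text
4.7833 [489.71598149  -7.96445475  48.48384217] [1.84763646e-04 9.06157593e-01 4.22939912e-01 4.61668436e-04] [array([-0.44489087, -0.28688353, -0.05652008]), array([-0.44489087, -0.28688353, -0.05652008]), array([-0.44489087, -0.28688353, -0.05652008])] -0.0018693272096266525 (np.float64(-130.77693060754763), np.float64(0.7093536256161457))
```

View pics/top1.png

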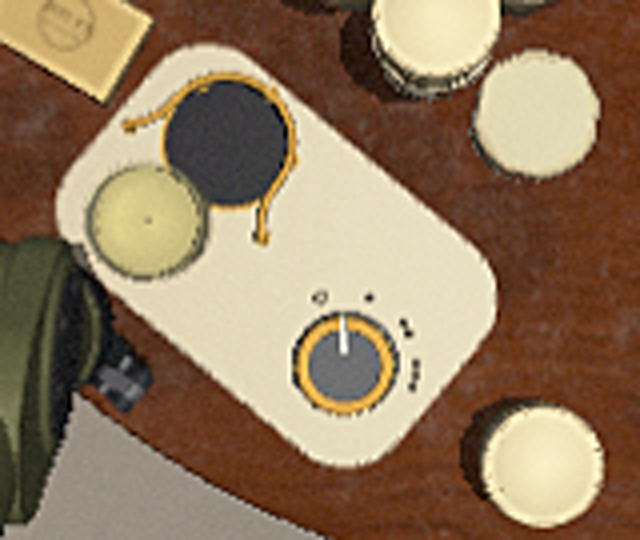

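The candle hasn't moved and the gripper is in front of it. The pointer (343,318) looks midway between the ring and one-dot marks, so I'll check it again later. Pushing now.

```bash
python3 - <<'E'
from workcell import *;from h import *
def F(): return np.array(get_state()["contact_force"])[:2]@X
b=F();log=[]
xs=list(np.arange(-126,-56,4.))+list(np.arange(-55,-38,1.))
for x in xs:
    movel(wp(x,.3,48),feed=50 if x<-56 else 20)
    s=get_state();f=F()-b;log.append((x,round(wl(s["tool_pos"])[0],1),round(f,2)))
    if f<-4.5: break
for l in log: print(*l,end=" | ")
print(s["time"],s["tool_pos"])
c=read_camera("top");s=read_camera("scene")
a=cv2.resize(c["img"][175:310,200:360],None,fx=3,fy=3,interpolation=cv2.INTER_CUBIC)
g=cv2.resize(s["img"][160:265,205:305],None,fx=3,fy=3.8571,interpolation=cv2.INTER_CUBIC)
g=cv2.resize(s["img"][160:295,205:305],None,fx=3,fy=3,interpolation=cv2.INTER_CUBIC)
cv2.imwrite("pics/push.png",np.hstack([a,g]))
E
```

```text
-126.0 -125.5 -0.21 | -122.0 -121.7 1.28 | -118.0 -117.7 0.41 | -114.0 -113.7 0.56 | -110.0 -109.7 0.62 | -106.0 -105.9 -1.04 | -102.0 -101.8 -0.28 | -98.0 -97.6 -0.49 | -94.0 -93.6 -0.05 | -90.0 -89.6 -1.03 | -86.0 -85.6 -0.08 | -82.0 -81.6 0.4 | -78.0 -77.6 0.15 | -74.0 -73.6 0.06 | -70.0 -69.6 -0.35 | -66.0 -65.6 -1.38 | -62.0 -61.6 -0.23 | -58.0 -57.6 0.41 | -55.0 -54.8 -0.52 | -54.0 -54.0 -0.63 | -53.0 -53.0 -1.33 | -52.0 -51.9 -1.75 | -51.0 -50.8 -1.02 | -50.0 -49.9 -1.84 | -49.0 -48.9 -1.24 | -48.0 -47.9 -1.27 | -47.0 -46.9 -2.21 | -46.0 -45.9 -1.48 | -45.0 -44.9 -1.79 | -44.0 -43.9 -1.14 | -43.0 -42.9 -1.49 | -42.0 -41.9 -1.03 | -41.0 -40.9 -1.52 | -40.0 -39.9 -1.07 | -39.0 -39.6 -4.53 | 13.6333 [559.29839058 -66.81901529  47.97149658]
```

View pics/push.png

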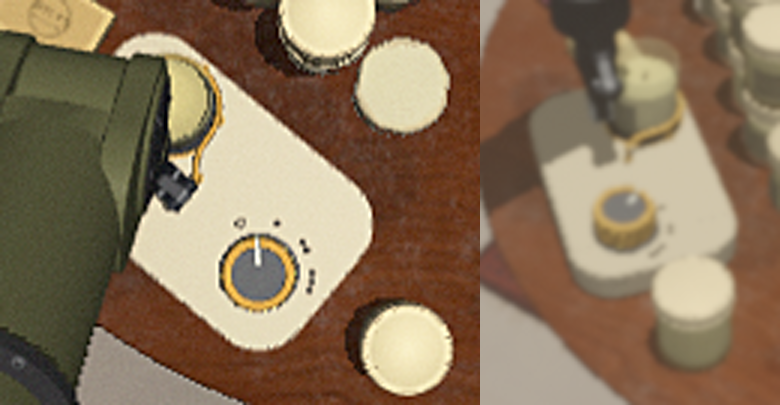

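Contact with the rail shows at tool x = -39.8. I'll retreat and check the candle and the pointer.

```bash
cat >> h.py <<'E'
def measure(c,fn=None):
    hsv=cv2.cvtColor(c["img"],cv2.COLOR_BGR2HSV);H,S,V=cv2.split(hsv)
    m=((H>=23)&(H<40)&(S>75)).astype(np.uint8);m[:,:215]=0;m[:,285:]=0;m[:185]=0;m[250:]=0
    m=cv2.morphologyEx(m,cv2.MORPH_OPEN,np.ones((3,3)))
    cs=cv2.findContours(m,cv2.RETR_EXTERNAL,cv2.CHAIN_APPROX_NONE)[0]
    if cs:
        e=cv2.minEnclosingCircle(np.float32(max(cs,key=cv2.contourArea)));print("tester px",e,"in plate axes",wl(onplane(c,[e[0]],88)[0]))
    # pointer: bright low-saturation pixels inside dial top
    uv=np.stack(np.meshgrid(np.arange(560),np.arange(420)),-1).reshape(-1,2);P=onplane(c,uv,64)[:,:2]-DI
    r=np.hypot(*P.T);v=V.reshape(-1).astype(float);s=S.reshape(-1)
    k=(r>12)&(r<27)&(v>140)&(s<70);a=(P[k]*(v[k,None]-130)).sum(0)
    w=np.arctan2(a[1],a[0])-YAW;print("pointer n",k.sum(),"warmer angle",w,"dial",1.047-w)
    return 1.047-w
E
python3 - <<'E'
from workcell import *;from h import *
movel(wp(-75,.3,48),feed=60);movel(wp(-131,.3,70),feed=150)
s=get_state();print(s["time"],s["contact_force"]);c=read_camera("top");measure(c)
import pickle;measure(pickle.load(open("c0.pkl","rb"))["top"])
cv2.imwrite("pics/home.png",cv2.resize(c["img"][175:310,200:360],None,fx=4,fy=4,interpolation=cv2.INTER_CUBIC))
E
```

```text
15.0333 [ 1.07549766 -0.84899191  0.72154339]
tester px ((255.29251098632812, 208.60086059570312), 14.097223281860352) in plate axes (np.float64(2.050195645075213), np.float64(-0.5882528307017327))
pointer n 11 warmer angle 0.763467288409812 dial 0.2835327115901879
tester px ((236.80661010742188, 229.8726348876953), 14.19073486328125) in plate axes (np.float64(-60.964433352069705), np.float64(0.6132044927196283))
pointer n 11 warmer angle 0.7654639495592476 dial 0.28153605044075236
```

View pics/home.png

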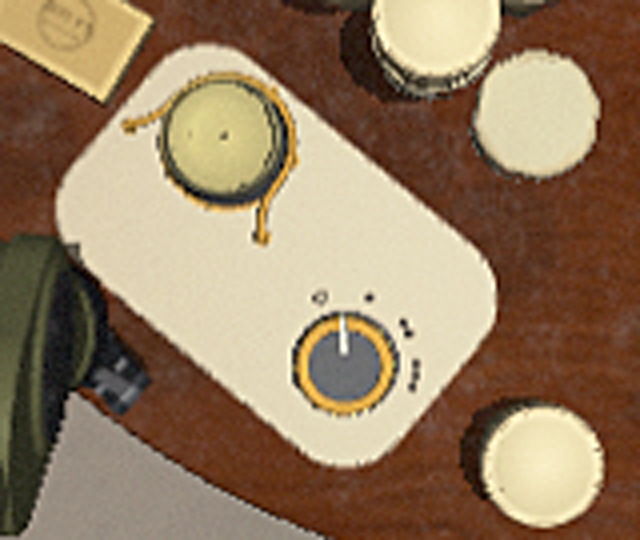

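The candle is home: 2.0 mm past centre, against the rail, and upright. The pointer reads about 0.3 rad, between off and low. First stroke goes to the low click: press on the front of the rim with about 5 N and drag clockwise.

```bash
cat >> h.py <<'E'
from workcell import *
def stroke(a0,da,N=5.,r=24.,n=10):
    """touch the rim at warmer angle a0, drag clockwise by da, lift"""
    pose=lambda a,z:(wp(r*np.cos(a),r*np.sin(a),z,DI),down(YAW+a-np.pi/2))
    goto(*pose(a0,85)) ; movel(pose(a0,67)[0],feed=60);sleep(.3)
    fz=lambda:np.mean([get_state()["contact_force"][2] for _ in range(1)])
    b=fz();z=66.5;log=[]
    while z>60:
        z-=.25;movel(pose(a0,z)[0],feed=10);sleep(.05);f=fz()-b
        if f>N-1:break
    print("touch z",z,get_state()["tool_pos"][2],"f",f)
    for a in np.linspace(a0,a0-da,n+1)[1:]:
        p,q=pose(a,z);movel(p,q,feed=15);s=get_state();f=s["contact_force"][2]-b
        log.append((round(f,1),round(s["tool_pos"][2],1)));z+=float(np.clip((f-N)/20,-.2,.2))
    print(log)
    p,_=pose(a0-da,85);movel(p,feed=60)
E
python3 - <<'E'
from h import *
goto(wp(-131,.3,100),QP)
stroke(np.pi+.2,.40)
movel(wp(-60,30,110,DI),feed=150);goto(wp(-131,.3,100),QP)
print(get_state()["time"]);c=read_camera("top");measure(c)
cv2.imwrite("pics/low.png",cv2.resize(c["img"][175:310,200:360],None,fx=4,fy=4,interpolation=cv2.INTER_CUBIC))
E
```

```text
touch z 63.5 63.70725233551384 f 6.497825600379345
[(np.float64(6.7), np.float64(63.7)), (np.float64(6.0), np.float64(63.7)), (np.float64(6.3), np.float64(63.7)), (np.float64(6.1), np.float64(63.7)), (np.float64(6.0), np.float64(63.8)), (np.float64(5.1), np.float64(63.8)), (np.float64(5.2), np.float64(63.8)), (np.float64(5.6), np.float64(63.8)), (np.float64(4.8), np.float64(63.8)), (np.float64(5.0), np.float64(63.8))]
24.3333
tester px ((255.5, 208.5), 14.30044937133789) in plate axes (np.float64(2.5209550636063485), np.float64(-0.8001569739985249))
pointer n 12 warmer angle 0.34665041096879806 dial 0.7003495890312019
```

View pics/low.png

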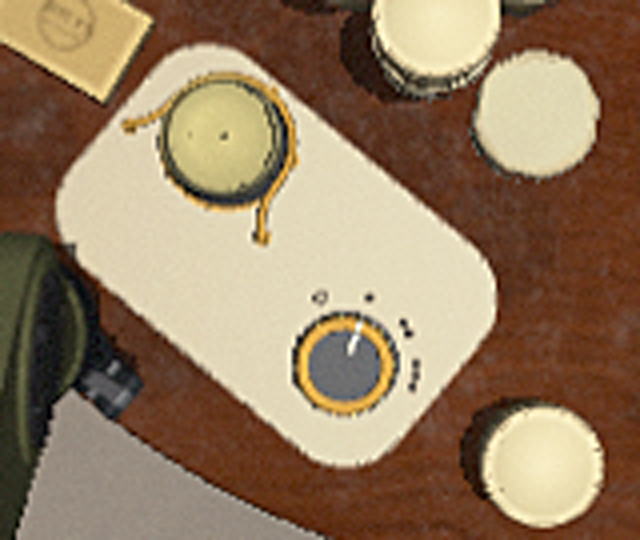

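The pointer now reads 0.700, in the one-dot click, and the candle is still home. Second stroke goes to the two-dot mark.

```bash
python3 - <<'E'
from h import *
stroke(np.pi+.35,.698,n=16)
movel(wp(-60,30,110,DI),feed=150);goto(wp(-131,.3,100),QP)
print(get_state()["time"]);c=read_camera("top");measure(c)
cv2.imwrite("pics/med.png",cv2.resize(c["img"][160:310,150:360],None,fx=3.8,fy=3.8,interpolation=cv2.INTER_CUBIC))
E
```

```text
touch z 63.75 63.85017968369781 f 4.552368021551654
[(np.float64(4.9), np.float64(63.8)), (np.float64(5.1), np.float64(63.8)), (np.float64(6.0), np.float64(63.8)), (np.float64(5.2), np.float64(63.8)), (np.float64(4.6), np.float64(63.8)), (np.float64(5.6), np.float64(63.8)), (np.float64(5.2), np.float64(63.8)), (np.float64(4.7), np.float64(63.8)), (np.float64(5.8), np.float64(63.8)), (np.float64(4.1), np.float64(63.8)), (np.float64(4.2), np.float64(63.8)), (np.float64(4.9), np.float64(63.8)), (np.float64(5.8), np.float64(63.8)), (np.float64(5.0), np.float64(63.8)), (np.float64(4.8), np.float64(63.8)), (np.float64(5.4), np.float64(63.8))]
34.5917
tester px ((255.0, 208.5), 14.500100135803223) in plate axes (np.float64(1.803090930089205), np.float64(0.0608794870969549))
pointer n 10 warmer angle 0.09728327633467293 dial 0.949716723665327
```

View pics/med.png

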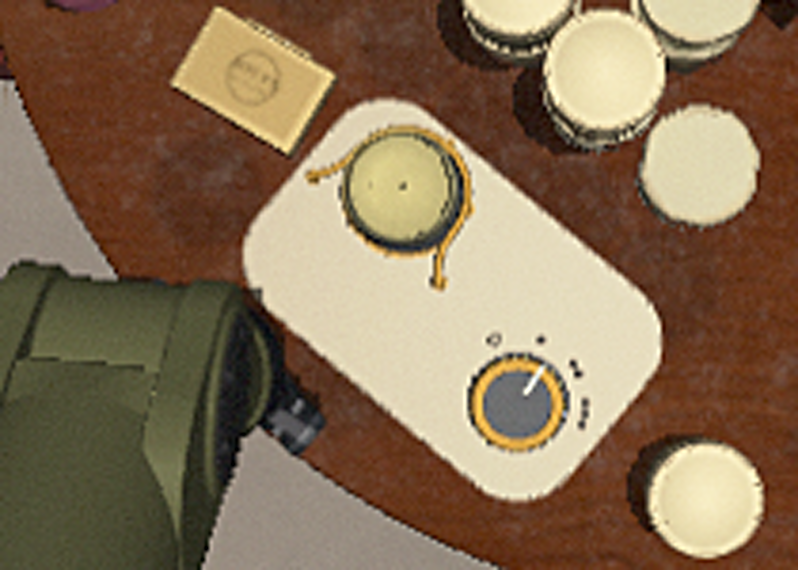

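The finger slipped: the pointer rests at about 0.96, short of two dots. I'll drag the remaining 0.44 rad with slightly firmer pressure.

```bash
python3 - <<'E'
from h import *
measure(read_camera("top"))
stroke(np.pi+.2,.44,n=8,N=7.5)
movel(wp(-60,30,110,DI),feed=200);goto(wp(-131,.3,100),QP)
print(get_state()["time"]);c=read_camera("top");measure(c)
cv2.imwrite("pics/med2.png",cv2.resize(c["img"][160:310,150:360],None,fx=3.8,fy=3.8,interpolation=cv2.INTER_CUBIC))
E
```

```text
tester px ((255.110595703125, 208.7274169921875), 14.074196815490723) in plate axes (np.float64(1.5721049365533748), np.float64(-0.45742317680211464))
pointer n 10 warmer angle 0.09749880548873657 dial 0.9495011945112634
touch z 63.25 63.597347158106274 f 7.674502629006884
[(np.float64(7.7), np.float64(63.6)), (np.float64(7.6), np.float64(63.6)), (np.float64(6.9), np.float64(63.6)), (np.float64(7.7), np.float64(63.6)), (np.float64(8.1), np.float64(63.6)), (np.float64(7.5), np.float64(63.6)), (np.float64(7.5), np.float64(63.6)), (np.float64(8.1), np.float64(63.6))]
43.4083
tester px ((255.1865997314453, 208.02577209472656), 14.373844146728516) in plate axes (np.float64(2.8838517037937734), np.float64(0.42322447482470227))
pointer n 12 warmer angle -0.3458091211520301 dial 1.39280912115203
```

View pics/med2.png

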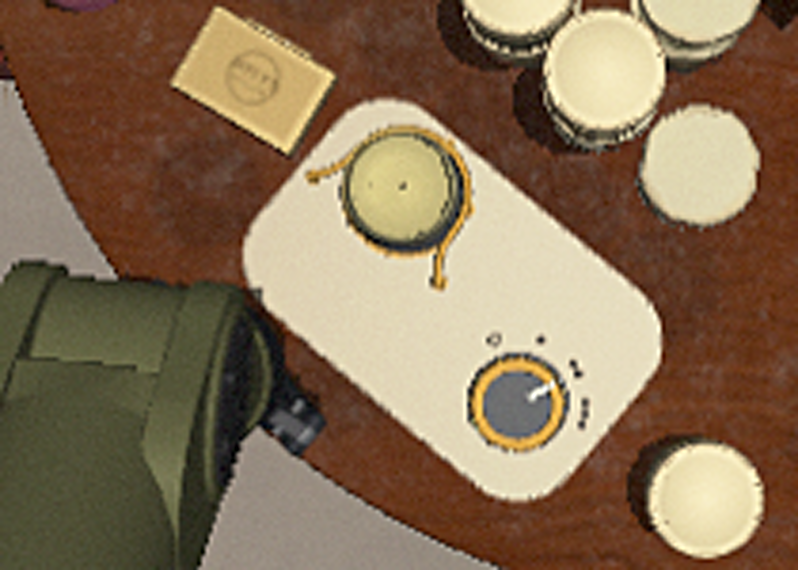

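The pointer now lines up with the two-dot mark at (575,368), reading 1.393 against the target 1.396. The candle is home, the neighbours are unmoved, and the gripper is clear. Handing in.

```bash
python3 -c "
from workcell import *
close_job()"
```

```text
the job is handed in; nothing more can be done
```

I pushed the tester onto the heating plate, then turned the dial clockwise to the two-dot click, and handed the job in at about 43 s.

- **Candle:** I slid the tester back with the closed fingertips until it met the brass rail, at a peak push of about 4.5 N. It stands upright. The last pictures put its centre about 1.6 to 2.9 mm behind the plate's centre, which fits it resting against the rail; that spread is measuring noise.
- **Dial:** I turned it by dragging on the rim with about 5 to 8 N of downward pressure. It reads 1.393 rad against a target of 1.396, with the pointer at the two-dot mark.
- **Neighbours:** the tin and jar look unmoved in the last picture. The scent-card tray was outside that crop, and I did not check it.

Two things did not go as described:

- **Start position:** the dial began at about 0.3 rad, between off and low, rather than in either click.
- **Slip:** the second dial stroke slipped and stopped at about 0.95 rad. A third stroke with slightly firmer pressure finished the turn.

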